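# Turn the block heater up four clicks and start it

## Task

Put a fingertip into the finger well of the block heater's large dark dial and push the dial clockwise (seen from above) by exactly four clicks from where it stands, so that it rests in that stop; then press the green start button fully down and let it spring back. Grip and lift nothing, press the button only once the dial is set, and leave the vials, the beaker and the marker where they are.

Things in the scene. Friction and masses are not known exactly. Their poses are not given: they have to be found in the camera images.
- heater: White control unit of a block heater, fixed on the worktop: 200 mm (its x) by 285 mm (its y), flat top 62 mm above the worktop; origin at the centre of its underside, -x side towards the robot, z up. On the right half of its top (-y) lies the dial; on the left half a low aluminium block, 82 x 78 mm and 12 mm high, lies at the far end, the green button nearer the robot.
- dial_centre (a point): The vertical axis of the dial, level with the unit's top. The dial is a dark disc of 156 mm diameter sunk flush in the top, so it cannot be gripped. Round it a grey ring, set at a different angle each time, bears ten coloured marks for the click stops, clockwise from blue (first) to red (last). This frame turns with the ring: the first mark lies 108 degrees anticlockwise of its x axis.
- dial_well (a point): Centre of the mouth of the dial's finger well, level with the unit's top; it travels and turns with the dial. A square pocket, 54 x 54 mm, 16 mm deep, smooth upright walls, orange floor, two walls square to the radius; its centre is 42 mm from the dial's axis. Shut fingers go 8 to 12 mm deep into it and push on its wall. White lines on the dial point along the radius through it.
- dial (a joint): Angle in rad, 0 at the first stop, growing clockwise from above. Ten click stops 0.419 rad (24 degrees) apart, at 0 to 3.770; end stops 0.12 beyond them. It starts in the second stop (0.419). A spring holds it in each stop: leaving one takes about 3 N on the well's wall; past half-way it snaps on to the next by itself, up to 9 mm ahead of the finger, and stays there.
- start_top (a point): Centre of the top face of the green start button: a round cap of 30 mm diameter in a black collar of 46 mm. When not pressed it is 22 mm above the unit's top; the point moves with the cap.
- start (a joint): How far the start button is pressed, m: 0 up, 0.006 fully down. A spring pushes it up; fully down takes 5 N. It counts as pressed beyond 0.0045.
- vial_1: Small white vial with a red cap, loose, standing on the worktop behind the heater: 22 mm diameter, 54 mm high; origin at the centre of its underside, z up. To be left alone.
- vial_2: Small white vial with a green cap, otherwise the same as the red-capped one. To be left alone.
- beaker_2: Small clear glass beaker, loose, standing in front of the heater: 52 mm diameter, 66 mm high; origin at the centre of its underside. To be left alone.
- marker_2: White marker pen with a red cap, loose, lying in front of the heater: 133 mm long (its y), 12 x 14 mm thick; origin at the middle of its underside. To be left alone.

How it is judged (in metres and radians):
On the way, in this order (a step that is already met when the one before it is completed fails the run):
1. the dial rests four clicks clockwise of where it stood (value of joint dial between 1.97 and 2.22 rad and velocity of joint dial between -0.1 and 0.1 rad/s), for 0.2 s.
2. the start button is pressed with the dial so set (value of joint dial between 1.97 and 2.22 rad and value of joint start above 0.0045 m), for 0.05 s.
At the end, for the whole second after the job is handed in: The dial rests four click stops clockwise of its starting stop (within 0.3 of a click, about 7 degrees), the start button has been pressed past 4.5 mm after that and is up again (within 1.5 mm), and the vials, beaker and marker stand or lie at rest where they were (all of step 1 and value of joint start below 0.0015 m and angle between each of vial_1, vial_2, beaker_2's own z axis and vertical below 0.1 rad and linear speed of each of vial_1, vial_2, beaker_2, marker_2 below 0.02 m/s); the robot touches nothing.
It fails at once if the start button is pressed before the dial is set four clicks on (value of joint start above 0.0045 m and not (value of joint dial between 1.97 and 2.22 rad)).
It fails at once if the red-capped vial is moved or lifted by more than 15 mm (distance of vial_1 from where it was at the start of the episode above 0.015 m).
It fails at once if the green-capped vial is moved or lifted by more than 15 mm (distance of vial_2 from where it was at the start of the episode above 0.015 m).
It fails at once if the glass beaker is moved or lifted by more than 15 mm (distance of beaker_2 from where it was at the start of the episode above 0.015 m).
It fails at once if the red marker pen is moved or lifted by more than 15 mm (distance of marker_2 from where it was at the start of the episode above 0.015 m).
It also fails if it takes over 61 s, if anything falls off the work surface, if the arm or the gripper's body presses on something with over 40 N, if the wrist force passes 120 N, or if a joint passes its speed limit or range.

## Robot

A 7-joint arm with a two-finger parallel gripper is mounted at the origin on a cart in front of the work surface, level with it; the furniture and walls round the work are solid. World frame = base frame: x ahead of the robot, y to its left, z up, the work surface at z = 0. Lengths are in m, angles in degrees, forces in N, time in s.
With the tool pointing down it reaches from about 0.4 to 0.9 m from the base axis. Payload 5.5 kg.
Tool frame: the origin (TCP) lies on the centre line of the jaws, within the pads' length; the fingertips stand r.tcp_to_tips ahead of it and the grasp point (between the pads) lies 5 mm behind it (r.tcp_to_tips is the distance from the TCP to the fingertips, in m); z points along the fingers, y is the line along which they close (so a half turn about z gives the same grasp; the last joint's range is limited). The gripper opens to 92 mm and grips with 3 to 60 N. Pads are 19 mm wide; open, the fingers measure 130 mm over their backs; the gripper's body (75 mm by 190 mm) begins 47 mm behind the grasp point.
Start: joints at [84.809, 28.699, -24.465, 88.831, 12.651, 65.22, -12.049], TCP at [0.225, -0.61, 0.241] pointing down, gripper open.
Joint ranges: [-164.97, 164.97], [-17.58, 116.51], [-87.97, 89.64], [11.32, 138.91], [-80.73, 260.73], [10.89, 115.49], [-147.41, 147.41]. Speed limits (degrees/s): [147.25, 147.25, 180, 180, 180, 180, 180].

## Interface

Orientations are given as [roll, pitch, yaw] about the fixed x, y, z axes, in that order (R = Rz(yaw) Ry(pitch) Rx(roll)).
In Python, from workcell import r, eyes, workorder gives the robot as it stands.
- The arm moves only by the tool drive_tool, never from a script. Its argument "deltas" is a list of rows, each an object with "translation": the shift along the tool's x, y, z normalised to -1 to 1, where 1 is 0.03 m, a list of three; "dr": the turn, a rotation vector about the tool's x, y, z normalised to -1 to 1, where 1 is 0.1 rad, a list of three; "gripper": the opening, from 0 (shut) to 1 (fully open). A call has 1 to 8 rows; each row shifts and turns the commanded pose from where the row before left it, along the tool's axes as they then stand; what a row does not reach is not made up. A row lasts 1/12 s, in which the tool goes at most 41.7 mm and 7.16 degrees, less where a joint would pass 70% of its speed; a pose out of reach is approached as far as the arm can. A call with a number of a shift or a turn outside -1 to 1 is refused whole. A call with a gripper value outside its range is refused whole. The fingers move at their own pace and stop on an object; "force" is the grip in N (left out, the last holds). Time passes only in rows, so rows that do not move let the fingers close. It gives the time, the measured TCP pose, the force, the opening and the grip force at its end, in the units of the state.
- r.sense(): the state, without advancing time (a new reading comes with each control period).
- eyes.read_camera(name): name is "scene" or "top"; returns a dict with "image" (480x640x3 uint8, red, green, blue), "intrinsics" (3x3 intrinsics, pixels), "extrinsics" (4x4, takes a point from camera to world coordinates). Camera axes: x right, y up, looking along -z (the intrinsics and any distortion apply to the point x, -y, -z); pixel columns grow to the right and rows downward; lengths in m; the calibration is good to about 2 mm. A picture is of the moment at which its call begins. There is no depth.
- workorder.finish_job(): hands the job in; it is judged then, once.
The state is a dict: "time": time; "joint_positions": joint angles; "joint_vel": joint speeds; "effort": joint torques, N m; "eef_pos": TCP position; "tool_rot": TCP orientation; "wrist_force": force on the tool from outside, world axes, zero at the start; "torque": the same for the moment, N m; "gripper_width": finger opening in m; "grasp_force": force on a finger pad.
Only numpy, scipy, OpenCV 4.12 (cv2) and the standard library are available. Lean on these libraries where they do the work, as an engineer would, in place of code of your own. Each camera call takes 0.05 s, during which the arm holds its last target. There are 200 camera calls.

## Working session

There is one attempt and no reset: what is moved stays moved. The work goes in short steps, Python scripts to look and compute and a tool call to move; the robot and the scene stay as the last step left them, time stands still between calls to the robot, and variables do not carry over. Pictures are saved under pics/ and viewed, at most 10 in all, crops included, and the job is handed in when it is done.

Besides the shell and the picture viewer there is one more tool, called after ">>>" in YAML: its name, and indented under it one key for each argument. drive_tool: Moves the arm, as the interface text tells. Scaled input: -1 to 1 covers 0.03 m each way for a shift and 0.1 rad each way for a turn. Its arguments: {"type":"object","properties":{"deltas":{"type":"array"},"force":{"type":"number"}},"required":["deltas"]}

```bash
mkdir -p pics; python3 - <<'E'
from workcell import r,eyes
import cv2
s=r.sense(); print(s['time'],s['eef_pos'],s['tool_rot'],s['gripper_width'],r.tcp_to_tips)
for n in('scene','top'):
    c=eyes.read_camera(n); cv2.imwrite(f'pics/{n}0.png',c['image'][:,:,::-1]); print(c['intrinsics'],c['extrinsics'],c.keys())
E
```

```text
0.0 [ 0.22491784 -0.60911493  0.23967536] [-1.79887912e+02 -2.71807692e-03  2.02753963e+01] 0.09209843738250771 0.014
[[614.27884975   0.         327.18454484]
 [  0.         614.27884975 251.07387833]
 [  0.           0.           1.        ]] [[ 0.8694268   0.33601096 -0.36220667  0.19871249]
 [-0.49396386  0.60577365 -0.62372909 -0.24980675]
 [ 0.00983545  0.7212038   0.69265312  0.67772069]
 [ 0.          0.          0.          1.        ]] dict_keys(['image', 'intrinsics', 'extrinsics'])
[[536.66479078   0.         321.67992324]
 [  0.         536.66479078 242.25158653]
 [  0.           0.           1.        ]] [[-0.01415976  0.99542096 -0.09453362  0.42271018]
 [-0.99988007 -0.01468917 -0.00490675  0.2958239 ]
 [-0.0062729   0.0944528   0.99550958  0.9386339 ]
 [ 0.          0.          0.          1.        ]] dict_keys(['image', 'intrinsics', 'extrinsics'])
```

View pics/top0.png

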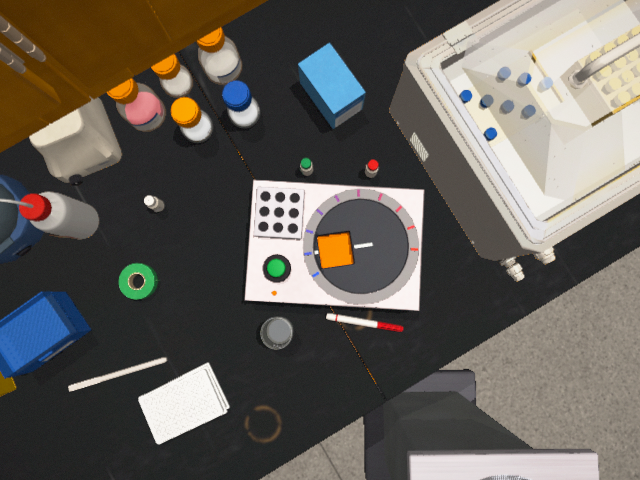

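View pics/scene0.png

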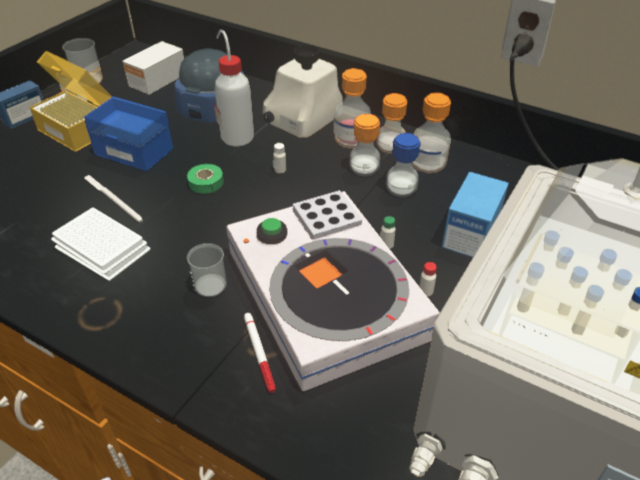

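```bash
python3 - <<'E'
import cv2
i=cv2.imread('pics/top0.png')[172:322,238:438]
cv2.imwrite('pics/c0.png',cv2.resize(i,None,fx=4,fy=4,interpolation=cv2.INTER_CUBIC))
E
cat > h.py <<'E'
import numpy as np
def px2w(c,uv,z):
    K,E=c['intrinsics'],c['extrinsics']
    d=np.linalg.solve(K,[*uv,1]); d=E[:3,:3]@(d*[1,-1,-1]); o=E[:3,3]
    return o+d*(z-o[2])/d[2]
E
```

```text
(no output)
```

View pics/c0.png

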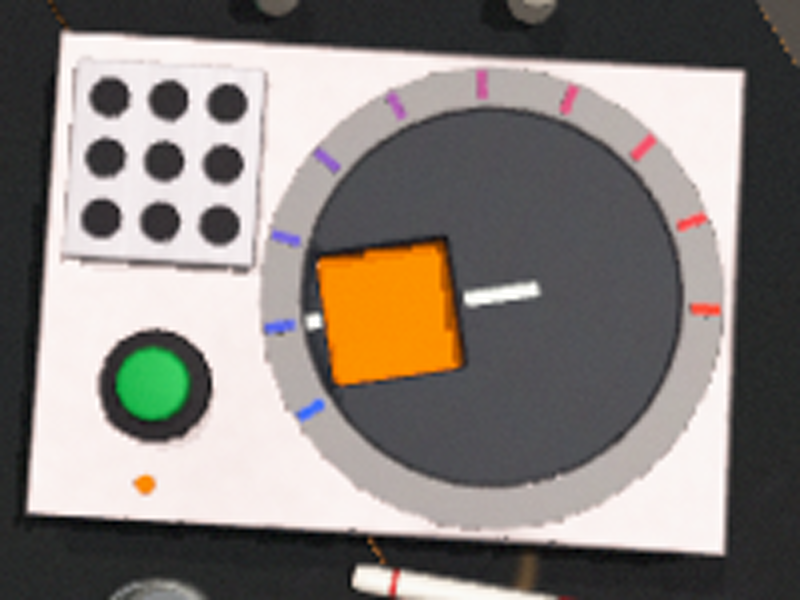

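```bash
python3 - <<'E'
from workcell import r,eyes
from h import *
c=eyes.read_camera('top')
P=lambda x,y,z=.062: px2w(c,(238+x/4-.375,172+y/4-.375),z)
C=P(493.5,298);print('C',C,[np.linalg.norm(P(*p)-C)for p in((303,298),(684,298),(493,107),(493,489))])
for n,p in dict(m2=(279,327),m10=(705,309),l1=(315,321),l2=(502,294),m6=(482,84)).items():
    d=P(*p)-C; print(n,np.degrees(np.arctan2(d[1],d[0])),np.linalg.norm(d))
d=P(315,321)-P(502,294);print('line',np.degrees(np.arctan2(d[1],d[0])))
print('btn',P(153,384,.084)); print('corners',[P(*p) for p in((62,31),(745,70),(725,553),(27,514))])
E
```

```text
C [0.49862816 0.23579617 0.062     ] [np.float64(0.07806529720366595), np.float64(0.07797814011145794), np.float64(0.07922740431461799), np.float64(0.07790503469389265)]
m2 96.88247812216957 0.08867473494874935
m10 -93.83367511500052 0.08661603787561957
l1 96.5242052429529 0.07373991273349334
l2 -65.61447659198981 0.003860519786388085
m6 1.8562853349165302 0.08895982771206795
line 97.40049302633369
btn [0.46433609 0.37358966 0.084     ]
corners [array([0.61250961, 0.41249515, 0.062     ]), array([0.59173949, 0.12983738, 0.062     ]), array([0.39362603, 0.14429542, 0.062     ]), array([0.41331216, 0.42714601, 0.062     ])]
```

>>> drive_tool:
  deltas:
    - {"translation": [0, 0, -1], "dr": [0, 0, 0], "gripper": 0}
    - {"translation": [0, 0, -1], "dr": [0, 0, 0], "gripper": 0}
    - {"translation": [0, 0, -1], "dr": [0, 0, 0], "gripper": 0}
    - {"translation": [0, 0, -1], "dr": [0, 0, 0], "gripper": 0}
    - {"translation": [0, 0, -1], "dr": [0, 0, 0], "gripper": 0}
    - {"translation": [0, 0, -1], "dr": [0, 0, 0], "gripper": 0}
    - {"translation": [0, 1, 0], "dr": [0, 0, 0], "gripper": 0}
    - {"translation": [0, -1, 0], "dr": [0, 0, 0], "gripper": 0}
  force: 10

```text
time: 0.82
eef_pos: [0.2275, -0.6199, 0.4117]
tool_rot: [-179.7, -0.4, 20.1]
wrist_force: [-2.2, -1.0, -6.5]
gripper_width: 0.0433
grasp_force: 0.0
```

```bash
cat >> h.py <<'E'
def to(s,x,y,z,yaw):
    from scipy.spatial.transform import Rotation as Ro
    R=Ro.from_euler('xyz',s['tool_rot'],degrees=True)
    v=R.inv().apply(np.array([x,y,z])-s['eef_pos'])/.03
    w=(R.inv()*Ro.from_euler('xyz',[180,0,yaw],degrees=True)).as_rotvec()/.1
    print('shift',v.round(2),'rot',w.round(2))
def show(s): print(round(s['time'],2),s['eef_pos'].round(4),np.round(s['tool_rot'],2),'w',round(s['gripper_width'],4),'F',np.round(s['wrist_force'],1),'q',np.round(s['joint_positions'],1))
E
python3 - <<'E'
from workcell import r
from h import *
s=r.sense(); show(s); to(s,.36,-.2,.42,20.3)
E
```

```text
0.82 [ 0.2275 -0.6199  0.4117] [-179.74   -0.41   20.09] w 0.0433 F [-2.2 -1.  -6.5] q [ 84.9  24.4 -25.6  73.2   9.9  84.9  -9.5]
shift [  8.96 -11.63  -0.16] rot [-0.05 -0.07 -0.04]
```

>>> drive_tool:
  deltas:
    - {"translation": [0.75, -0.97, 0], "dr": [0, 0, 0], "gripper": 0}
    - {"translation": [0.75, -0.97, 0], "dr": [0, 0, 0], "gripper": 0}
    - {"translation": [0.75, -0.97, 0], "dr": [0, 0, 0], "gripper": 0}
    - {"translation": [0.75, -0.97, 0], "dr": [0, 0, 0], "gripper": 0}
    - {"translation": [0.75, -0.97, 0], "dr": [0, 0, 0], "gripper": 0}
    - {"translation": [0.75, -0.97, 0], "dr": [0, 0, 0], "gripper": 0}
    - {"translation": [0.75, -0.97, 0], "dr": [0, 0, 0], "gripper": 0}
    - {"translation": [0.75, -0.97, 0], "dr": [0, 0, 0], "gripper": 0}

```text
time: 1.48
eef_pos: [0.3135, -0.327, 0.4205]
tool_rot: [-180.0, 0.0, 20.3]
wrist_force: [2.0, -0.1, 0.6]
gripper_width: 0.0007
grasp_force: 0.0
```

```bash
python3 - <<'E'
from workcell import r
from h import *
s=r.sense(); show(s); to(s,.36,-.2,.42,20.3);to(s,.48,.275,.42,187.5)
E
```

```text
1.48 [ 0.3135 -0.327   0.4205] [-1.7999e+02  2.0000e-02  2.0270e+01] w 0.0007 F [ 2.  -0.1  0.6] q [ 77.8  -0.4 -34.4 100.3  -0.2  80.  -26.4]
shift [ 2.92 -3.44  0.01] rot [-0.    0.   -0.01]
shift [ 1.216e+01 -1.690e+01  1.000e-02] rot [-1.000e-02 -0.000e+00 -2.919e+01]
```

>>> drive_tool:
  deltas:
    - {"translation": [0.7, -0.95, 0], "dr": [0, 0, 0], "gripper": 0}
    - {"translation": [0.7, -0.95, 0], "dr": [0, 0, 0], "gripper": 0}
    - {"translation": [0.7, -0.95, 0], "dr": [0, 0, 0], "gripper": 0}
    - {"translation": [0.7, -0.95, 0], "dr": [0, 0, 0], "gripper": 0}
    - {"translation": [0.7, -0.95, 0], "dr": [0, 0, 0], "gripper": 0}
    - {"translation": [0.7, -0.95, 0], "dr": [0, 0, 0], "gripper": 0}
    - {"translation": [0.7, -0.95, 0], "dr": [0, 0, 0], "gripper": 0}
    - {"translation": [0.7, -0.95, 0], "dr": [0, 0, 0], "gripper": 0}

```text
time: 2.15
eef_pos: [0.3919, -0.055, 0.4206]
tool_rot: [180.0, 0.0, 20.3]
wrist_force: [0.8, -1.1, -0.6]
gripper_width: 0.0006
grasp_force: 0.0
```

>>> drive_tool:
  deltas:
    - {"translation": [0.7, -0.95, 0], "dr": [0, 0, 0], "gripper": 0}
    - {"translation": [0.7, -0.95, 0], "dr": [0, 0, 0], "gripper": 0}
    - {"translation": [0.7, -0.95, 0], "dr": [0, 0, 0], "gripper": 0}
    - {"translation": [0.7, -0.95, 0], "dr": [0, 0, 0], "gripper": 0}
    - {"translation": [0.7, -0.95, 0], "dr": [0, 0, 0], "gripper": 0}
    - {"translation": [0.7, -0.95, 0], "dr": [0, 0, 0], "gripper": 0}
    - {"translation": [0.7, -0.95, 0], "dr": [0, 0, 0], "gripper": 0}
    - {"translation": [0.7, -0.95, 0], "dr": [0, 0, 0], "gripper": 0}

```text
time: 2.82
eef_pos: [0.4678, 0.2019, 0.42]
tool_rot: [-179.9, 0.2, 20.2]
wrist_force: [-0.5, -0.4, 0.9]
gripper_width: 0.0006
grasp_force: 0.0
```

```bash
python3 - <<'E'
from workcell import r
from h import *
s=r.sense(); show(s); to(s,.48,.275,.42,187.5)
E
```

```text
2.82 [0.4678 0.2019 0.42  ] [-1.7995e+02  1.7000e-01  2.0160e+01] w 0.0006 F [-0.5 -0.4  0.9] q [  35.8   17.1  -75.9   93.    16.6   83.2 -111.4]
shift [ 1.22 -2.15 -0.  ] rot [-5.000e-02 -1.000e-02 -2.921e+01]
```

>>> drive_tool:
  deltas:
    - {"translation": [1, -1, 0], "dr": [0, 0, 0], "gripper": 0}
    - {"translation": [0.1, -1, 0], "dr": [0, 0, 0], "gripper": 0}
    - {"translation": [0, 0, 0], "dr": [0, 0, -1], "gripper": 0}
    - {"translation": [0, 0, 0], "dr": [0, 0, -1], "gripper": 0}
    - {"translation": [0, 0, 0], "dr": [0, 0, -1], "gripper": 0}
    - {"translation": [0, 0, 0], "dr": [0, 0, -1], "gripper": 0}
    - {"translation": [0, 0, 0], "dr": [0, 0, -1], "gripper": 0}
    - {"translation": [0, 0, 0], "dr": [0, 0, -1], "gripper": 0}

```text
time: 3.48
eef_pos: [0.4749, 0.265, 0.421]
tool_rot: [-180.0, 0.1, 55.0]
wrist_force: [-0.4, 0.4, -0.5]
gripper_width: 0.0005
grasp_force: 0.0
```

>>> drive_tool:
  deltas:
    - {"translation": [0, 0, 0], "dr": [0, 0, -1], "gripper": 0}
    - {"translation": [0, 0, 0], "dr": [0, 0, -1], "gripper": 0}
    - {"translation": [0, 0, 0], "dr": [0, 0, -1], "gripper": 0}
    - {"translation": [0, 0, 0], "dr": [0, 0, -1], "gripper": 0}
    - {"translation": [0, 0, 0], "dr": [0, 0, -1], "gripper": 0}
    - {"translation": [0, 0, 0], "dr": [0, 0, -1], "gripper": 0}
    - {"translation": [0, 0, 0], "dr": [0, 0, -1], "gripper": 0}
    - {"translation": [0, 0, 0], "dr": [0, 0, -1], "gripper": 0}

```text
time: 4.15
eef_pos: [0.475, 0.2648, 0.421]
tool_rot: [-179.9, 0.0, 100.8]
wrist_force: [-0.5, 0.2, -0.1]
gripper_width: 0.0004
grasp_force: 0.0
```

>>> drive_tool:
  deltas:
    - {"translation": [0, 0, 0], "dr": [0, 0, -1], "gripper": 0}
    - {"translation": [0, 0, 0], "dr": [0, 0, -1], "gripper": 0}
    - {"translation": [0, 0, 0], "dr": [0, 0, -1], "gripper": 0}
    - {"translation": [0, 0, 0], "dr": [0, 0, -1], "gripper": 0}
    - {"translation": [0, 0, 0], "dr": [0, 0, -1], "gripper": 0}
    - {"translation": [0, 0, 0], "dr": [0, 0, -1], "gripper": 0}
    - {"translation": [0, 0, 0], "dr": [0, 0, -1], "gripper": 0}
    - {"translation": [0, 0, 0], "dr": [0, 0, -1], "gripper": 0}

```text
time: 4.82
eef_pos: [0.475, 0.2649, 0.421]
tool_rot: [-179.9, -0.0, 146.7]
wrist_force: [0.4, 0.1, -0.4]
gripper_width: 0.0005
grasp_force: 0.0
```

>>> drive_tool:
  deltas:
    - {"translation": [0, 0, 0], "dr": [0, 0, -1], "gripper": 0}
    - {"translation": [0, 0, 0], "dr": [0, 0, -1], "gripper": 0}
    - {"translation": [0, 0, 0], "dr": [0, 0, -1], "gripper": 0}
    - {"translation": [0, 0, 0], "dr": [0, 0, -1], "gripper": 0}
    - {"translation": [0, 0, 0], "dr": [0, 0, -1], "gripper": 0}
    - {"translation": [0, 0, 0], "dr": [0, 0, -1], "gripper": 0}
    - {"translation": [0, 0, 0], "dr": [0, 0, -1], "gripper": 0}
    - {"translation": [0, 0, 0], "dr": [0, 0, 0], "gripper": 0}

```text
time: 5.48
eef_pos: [0.475, 0.2648, 0.421]
tool_rot: [-180.0, -0.1, -173.3]
wrist_force: [-0.7, 0.8, -0.1]
gripper_width: 0.0004
grasp_force: 0.0
```

```bash
python3 - <<'E'
from workcell import r
from h import *
s=r.sense(); show(s); to(s,.493,.2775,.12,187.5)
E
```

```text
5.48 [0.475  0.2648 0.421 ] [-1.7998e+02 -8.0000e-02 -1.7332e+02] w 0.0004 F [-0.7  0.8 -0.1] q [ 27.5  31.4 -87.2  88.5  31.3  89.9  37.3]
shift [-0.66  0.35 10.03] rot [-0.   -0.01 -0.14]
```

>>> drive_tool:
  deltas:
    - {"translation": [-0.66, 0.35, 0.5], "dr": [0, 0, -0.14], "gripper": 0}
    - {"translation": [0, 0, 1], "dr": [0, 0, 0], "gripper": 0}
    - {"translation": [0, 0, 1], "dr": [0, 0, 0], "gripper": 0}
    - {"translation": [0, 0, 1], "dr": [0, 0, 0], "gripper": 0}
    - {"translation": [0, 0, 1], "dr": [0, 0, 0], "gripper": 0}
    - {"translation": [0, 0, 1], "dr": [0, 0, 0], "gripper": 0}
    - {"translation": [0, 0, 1], "dr": [0, 0, 0], "gripper": 0}
    - {"translation": [0, 0, 1], "dr": [0, 0, 0], "gripper": 0}

```text
time: 6.15
eef_pos: [0.4932, 0.2775, 0.1947]
tool_rot: [-180.0, -0.1, -172.9]
wrist_force: [-0.3, -0.8, 0.4]
gripper_width: 0.0007
grasp_force: 0.0
```

>>> drive_tool:
  deltas:
    - {"translation": [0, 0, 1], "dr": [0, 0, 0], "gripper": 0}
    - {"translation": [0, 0, 1], "dr": [0, 0, 0], "gripper": 0}
    - {"translation": [0, 0, 0.5], "dr": [0, 0, 0], "gripper": 0}
    - {"translation": [0, 0, 0], "dr": [0, 0, 0], "gripper": 0}
    - {"translation": [0, 0, 0], "dr": [0, 0, 0], "gripper": 0}

```text
time: 6.57
eef_pos: [0.493, 0.278, 0.1215]
tool_rot: [180.0, -0.1, -172.8]
wrist_force: [0.4, 0.3, 0.1]
gripper_width: 0.0004
grasp_force: 0.0
```

```bash
python3 - <<'E'
from workcell import r,eyes
from h import *
import cv2
s=r.sense(); show(s); to(s,.493,.2775,.066,187.5)
c=eyes.read_camera('scene'); cv2.imwrite('pics/s1.png',cv2.resize(c['image'][150:400,180:480,::-1],None,fx=2.4,fy=2.4))
E
```

```text
6.57 [0.493  0.278  0.1215] [ 1.7998e+02 -1.1000e-01 -1.7277e+02] w 0.0004 F [0.4 0.3 0.1] q [ 15.8  47.5 -68.4 105.7  49.8  63.7  25.7]
shift [-0.   -0.02  1.85] rot [ 0.   -0.02 -0.05]
```

View pics/s1.png

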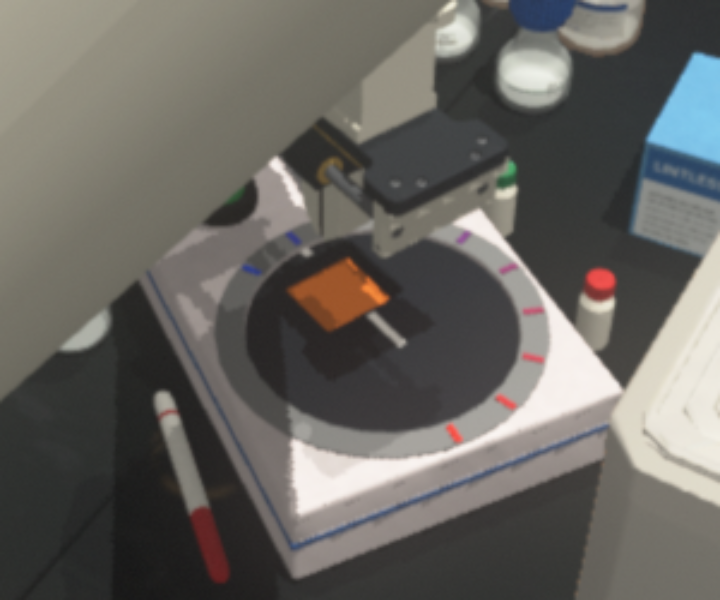

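>>> drive_tool:
  deltas:
    - {"translation": [0, 0, 0.6], "dr": [0, 0, -0.05], "gripper": 0}
    - {"translation": [0, 0, 0.6], "dr": [0, 0, 0], "gripper": 0}
    - {"translation": [0, 0, 0.4], "dr": [0, 0, 0], "gripper": 0}
    - {"translation": [0, 0, 0.25], "dr": [0, 0, 0], "gripper": 0}
    - {"translation": [0, 0, 0], "dr": [0, 0, 0], "gripper": 0}
    - {"translation": [0, 0, 0], "dr": [0, 0, 0], "gripper": 0}

```text
time: 7.12
eef_pos: [0.4934, 0.2782, 0.0665]
tool_rot: [180.0, -0.0, -172.4]
wrist_force: [-1.5, 0.1, 0.6]
gripper_width: 0.0004
grasp_force: 0.0
```

```bash
cat >> h.py <<'E'
def dialpos(s):
    C=np.array([.4986,.2358]); d=s['eef_pos'][:2]-C
    # finger centre in polar, and implied dial angle rad if touching the leading wall
    yaw=np.radians(s['tool_rot'][2]); ph=yaw-np.pi/2
    er=np.array([np.cos(ph),np.sin(ph)]); et=np.array([er[1],-er[0]])
    print('rad,tan mm',(1e3*d@er).round(1),(1e3*d@et).round(1),'turned clicks if touching',((97.5-np.degrees(ph)+180)%360-180)/24)
E
python3 - <<'E'
from workcell import r
from h import *
s=r.sense(); show(s); dialpos(s)
E
```

```text
7.12 [0.4934 0.2782 0.0665] [ 1.7997e+02 -2.0000e-02 -1.7243e+02] w 0.0004 F [-1.5  0.1  0.6] q [ 13.4  51.1 -64.2 107.1  54.4  59.4  23.1]
rad,tan mm 42.7 0.5 turned clicks if touching -0.0029797300271260005
```

Inside the well. Move up to the wall, then start the arc.

>>> drive_tool:
  deltas:
    - {"translation": [-0.19, 0, 0], "dr": [0, 0, 0], "gripper": 0}
    - {"translation": [-0.19, 0, 0], "dr": [0, 0, 0], "gripper": 0}
    - {"translation": [-0.19, 0, 0], "dr": [0, 0, 0], "gripper": 0}
    - {"translation": [-0.069, -0.031, 0], "dr": [0, 0, 0.5], "gripper": 0}
    - {"translation": [-0.069, -0.031, 0], "dr": [0, 0, 0.5], "gripper": 0}
    - {"translation": [-0.069, -0.031, 0], "dr": [0, 0, 0.5], "gripper": 0}
    - {"translation": [-0.069, -0.031, 0], "dr": [0, 0, 0.5], "gripper": 0}
    - {"translation": [-0.069, -0.031, 0], "dr": [0, 0, 0.5], "gripper": 0}

```text
time: 7.78
eef_pos: [0.5207, 0.2762, 0.0661]
tool_rot: [180.0, -0.1, 173.1]
wrist_force: [-0.5, 0.1, 0.7]
gripper_width: 0.0005
grasp_force: 0.3
```

```bash
python3 - <<'E'
from workcell import r
from h import *
s=r.sense(); show(s); dialpos(s)
E
```

```text
7.78 [0.5207 0.2762 0.0661] [ 1.7997e+02 -9.0000e-02  1.7312e+02] w 0.0005 F [-0.5  0.1  0.7] q [ 12.2  50.9 -61.2 103.8  52.3  59.1  12.8]
rad,tan mm 42.8 17.1 turned clicks if touching 0.5989905578641649
```

>>> drive_tool:
  deltas:
    - {"translation": [-0.069, -0.031, 0], "dr": [0, 0, 0.5], "gripper": 0}
    - {"translation": [-0.069, -0.031, 0], "dr": [0, 0, 0.5], "gripper": 0}
    - {"translation": [-0.069, -0.031, 0], "dr": [0, 0, 0.5], "gripper": 0}
    - {"translation": [-0.069, -0.031, 0], "dr": [0, 0, 0.5], "gripper": 0}
    - {"translation": [-0.069, -0.031, 0], "dr": [0, 0, 0.5], "gripper": 0}
    - {"translation": [-0.069, -0.031, 0], "dr": [0, 0, 0.5], "gripper": 0}
    - {"translation": [-0.069, -0.031, 0], "dr": [0, 0, 0.5], "gripper": 0}
    - {"translation": [-0.069, -0.031, 0], "dr": [0, 0, 0.5], "gripper": 0}

```text
time: 8.45
eef_pos: [0.5344, 0.2648, 0.0662]
tool_rot: [180.0, -0.1, 150.2]
wrist_force: [-1.0, 0.4, 0.7]
gripper_width: 0.0008
grasp_force: 0.6
```

```bash
python3 - <<'E'
from workcell import r,eyes
from h import *
import cv2
s=r.sense(); show(s); dialpos(s)
c=eyes.read_camera('scene'); cv2.imwrite('pics/s2.png',cv2.resize(c['image'][200:400,220:460,::-1],None,fx=3,fy=3))
E
```

```text
8.45 [0.5344 0.2648 0.0662] [ 1.7996e+02 -1.0000e-01  1.5022e+02] w 0.0008 F [-1.   0.4  0.7] q [ 11.2  48.7 -57.  102.9  48.6  56.9  -5.8]
rad,tan mm 43.0 16.6 turned clicks if touching 1.553239425069357
```

View pics/s2.png

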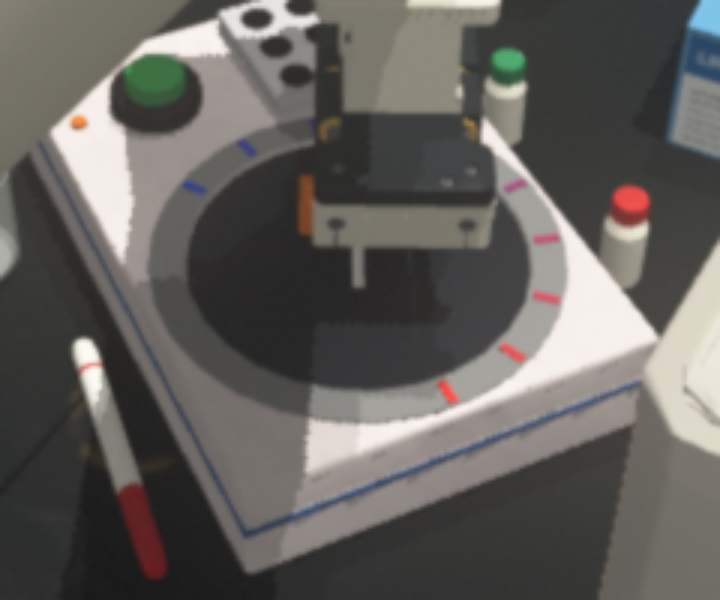

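>>> drive_tool:
  deltas:
    - {"translation": [-0.069, -0.031, 0], "dr": [0, 0, 0.5], "gripper": 0}
    - {"translation": [-0.069, -0.031, 0], "dr": [0, 0, 0.5], "gripper": 0}
    - {"translation": [-0.069, -0.031, 0], "dr": [0, 0, 0.5], "gripper": 0}
    - {"translation": [-0.069, -0.031, 0], "dr": [0, 0, 0.5], "gripper": 0}
    - {"translation": [-0.069, -0.031, 0], "dr": [0, 0, 0.5], "gripper": 0}
    - {"translation": [-0.069, -0.031, 0], "dr": [0, 0, 0.5], "gripper": 0}
    - {"translation": [-0.069, -0.031, 0], "dr": [0, 0, 0.5], "gripper": 0}
    - {"translation": [-0.069, -0.031, 0], "dr": [0, 0, 0.5], "gripper": 0}

```text
time: 9.17
eef_pos: [0.5421, 0.2493, 0.0662]
tool_rot: [180.0, -0.1, 127.4]
wrist_force: [-1.4, 1.7, 1.1]
gripper_width: 0.0004
grasp_force: 1.0
```

>>> drive_tool:
  deltas:
    - {"translation": [-0.069, -0.031, 0], "dr": [0, 0, 0.5], "gripper": 0}
    - {"translation": [-0.069, -0.031, 0], "dr": [0, 0, 0.5], "gripper": 0}
    - {"translation": [-0.069, -0.031, 0], "dr": [0, 0, 0.5], "gripper": 0}
    - {"translation": [-0.069, -0.031, 0], "dr": [0, 0, 0.5], "gripper": 0}
    - {"translation": [-0.069, -0.031, 0], "dr": [0, 0, 0.5], "gripper": 0}
    - {"translation": [-0.069, -0.031, 0], "dr": [0, 0, 0.5], "gripper": 0}
    - {"translation": [0, 0, 0], "dr": [0, 0, 0], "gripper": 0}
    - {"translation": [0, 0, 0], "dr": [0, 0, 0], "gripper": 0}

```text
time: 9.83
eef_pos: [0.5436, 0.2357, 0.0663]
tool_rot: [180.0, -0.1, 110.4]
wrist_force: [-1.4, 3.0, 0.8]
gripper_width: 0.0007
grasp_force: 2.0
```

```bash
python3 - <<'E'
from workcell import r,eyes
from h import *
import cv2
s=r.sense(); show(s); dialpos(s)
c=eyes.read_camera('scene'); cv2.imwrite('pics/s3.png',cv2.resize(c['image'][200:400,220:460,::-1],None,fx=3,fy=3))
E
```

```text
9.83 [0.5436 0.2357 0.0663] [ 1.800e+02 -1.100e-01  1.104e+02] w 0.0007 F [-1.4  3.   0.8] q [  9.8  44.2 -49.4 103.6  41.7  52.3 -38.2]
rad,tan mm 42.1 15.8 turned clicks if touching 3.212583033245385
```

View pics/s3.png

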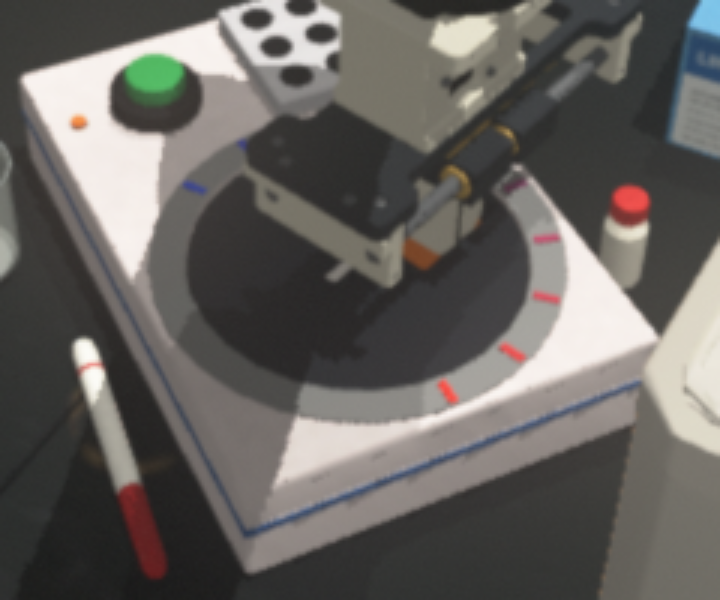

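>>> drive_tool:
  deltas:
    - {"translation": [-0.069, -0.031, 0], "dr": [0, 0, 0.5], "gripper": 0}
    - {"translation": [-0.069, -0.031, 0], "dr": [0, 0, 0.5], "gripper": 0}
    - {"translation": [-0.069, -0.031, 0], "dr": [0, 0, 0.5], "gripper": 0}
    - {"translation": [-0.069, -0.031, 0], "dr": [0, 0, 0.5], "gripper": 0}
    - {"translation": [-0.069, -0.031, 0], "dr": [0, 0, 0.5], "gripper": 0}
    - {"translation": [0, 0, 0], "dr": [0, 0, 0], "gripper": 0}
    - {"translation": [0, 0, 0], "dr": [0, 0, 0], "gripper": 0}
    - {"translation": [0, 0, 0], "dr": [0, 0, 0], "gripper": 0}

```text
time: 10.55
eef_pos: [0.5419, 0.2233, 0.066]
tool_rot: [-180.0, -0.0, 96.0]
wrist_force: [-0.4, 2.7, 0.6]
gripper_width: 0.0005
grasp_force: 1.4
```

```bash
python3 - <<'E'
from workcell import r,eyes
from h import *
s=r.sense(); show(s); dialpos(s)
E
```

```text
10.55 [0.5419 0.2233 0.066 ] [-1.7997e+02 -1.0000e-02  9.6040e+01] w 0.0005 F [-0.4  2.7  0.6] q [  9.2  42.3 -46.4 104.6  39.1  50.6 -49.9]
rad,tan mm 41.7 17.0 turned clicks if touching 3.810843191890131
```

>>> drive_tool:
  deltas:
    - {"translation": [0.15, 0, 0], "dr": [0, 0, 0], "gripper": 0}
    - {"translation": [0.15, 0, 0], "dr": [0, 0, 0], "gripper": 0}
    - {"translation": [0, 0, -0.4], "dr": [0, 0, 0], "gripper": 0}
    - {"translation": [0, 0, -1], "dr": [0, 0, 0], "gripper": 0}
    - {"translation": [0, 0, -1], "dr": [0, 0, 0], "gripper": 0}
    - {"translation": [0, 0, -1], "dr": [0, 0, 0], "gripper": 0}
    - {"translation": [0, 0, -1], "dr": [0, 0, 0], "gripper": 0}
    - {"translation": [0, 0, 0], "dr": [0, 0, 0], "gripper": 0}

```text
time: 11.22
eef_pos: [0.5437, 0.2342, 0.2046]
tool_rot: [179.5, -0.1, 96.0]
wrist_force: [0.5, 1.6, 0.2]
gripper_width: 0.0004
grasp_force: 0.0
```

```bash
python3 - <<'E'
from workcell import r,eyes
from h import *
import cv2
s=r.sense(); show(s)
c=eyes.read_camera('scene'); cv2.imwrite('pics/s4.png',cv2.resize(c['image'][200:400,220:460,::-1],None,fx=3,fy=3))
E
```

```text
11.22 [0.5437 0.2342 0.2046] [ 1.7954e+02 -1.3000e-01  9.5950e+01] w 0.0004 F [0.5 1.6 0.2] q [ 13.7  32.9 -54.2  99.3  29.8  62.9 -44. ]
```

View pics/s4.png

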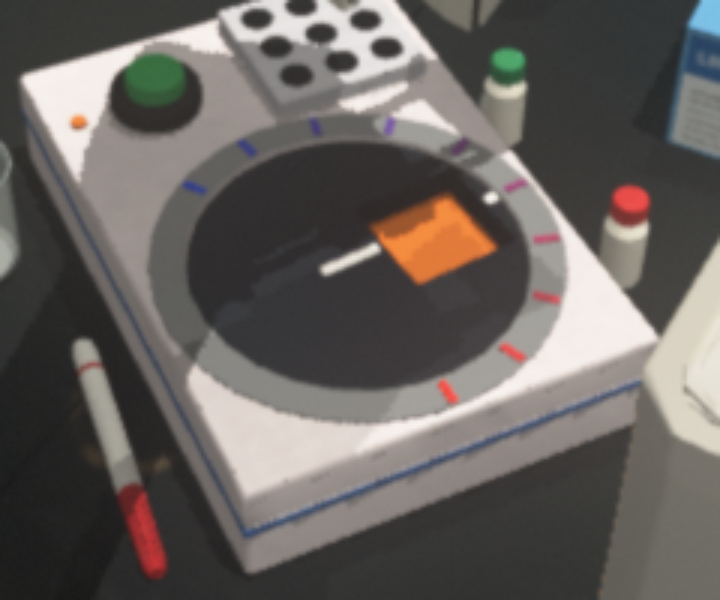

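```bash
python3 - <<'E'
from workcell import r,eyes
from h import *
s=r.sense(); c=eyes.read_camera('scene')
P=lambda x,y,z=.062: px2w(c,(220+x/3-.33,200+y/3-.33),z)
C=np.array([.4986,.2358,.062])
for p in((490,198),(515,186),(323,270)):
    d=P(*p)-C; print(np.degrees(np.arctan2(d[1],d[0])),np.linalg.norm(d))
d=P(490,198)-P(323,270);print(np.degrees(np.arctan2(d[1],d[0])))
print('btn',P(154,70,.084))
show(s); to(s,.464,.3735,.13,96)
E
```

```text
3.4850786606415767 0.07653823348476783
3.5166828996975315 0.09137810134449222
168.98480441183713 0.015399544532375273
1.0706722230739238
btn [0.46658455 0.37626259 0.084     ]
11.27 [0.5428 0.2332 0.202 ] [ 1.7968e+02 -6.0000e-02  9.5930e+01] w 0.0003 F [ 0.4 -0.2  0. ] q [ 13.7  33.1 -54.   99.4  29.9  62.8 -44.1]
shift [ 4.92 -2.14  2.39] rot [ 0.06 -0.01 -0.01]
```

>>> drive_tool:
  deltas:
    - {"translation": [0.99, -0.43, 0], "dr": [0, 0, 0], "gripper": 0}
    - {"translation": [0.99, -0.43, 0], "dr": [0, 0, 0], "gripper": 0}
    - {"translation": [0.99, -0.43, 0], "dr": [0, 0, 0], "gripper": 0}
    - {"translation": [0.99, -0.43, 0], "dr": [0, 0, 0], "gripper": 0}
    - {"translation": [0.99, -0.43, 0], "dr": [0, 0, 0], "gripper": 0}
    - {"translation": [0, 0, 1], "dr": [0, 0, 0], "gripper": 0}
    - {"translation": [0, 0, 1], "dr": [0, 0, 0], "gripper": 0}
    - {"translation": [0, 0, 0.4], "dr": [0, 0, 0], "gripper": 0}

```text
time: 11.98
eef_pos: [0.4588, 0.371, 0.1213]
tool_rot: [-179.6, 0.3, 96.0]
wrist_force: [0.3, -0.2, -0.9]
gripper_width: 0.0004
grasp_force: 0.0
```

>>> drive_tool:
  deltas:
    - {"translation": [0, 0, 0], "dr": [0, 0, 0], "gripper": 0}
    - {"translation": [0, 0, 0.5], "dr": [0, 0, 0], "gripper": 0}
    - {"translation": [0, 0, 0.2], "dr": [0, 0, 0], "gripper": 0}
    - {"translation": [0, 0, 0], "dr": [0, 0, 0], "gripper": 0}
    - {"translation": [0, 0, 0], "dr": [0, 0, 0], "gripper": 0}

```text
time: 12.4
eef_pos: [0.4617, 0.3729, 0.1051]
tool_rot: [-180.0, -0.0, 95.9]
wrist_force: [0.2, 0.0, 0.4]
gripper_width: 0.0005
grasp_force: 0.0
```

```bash
python3 - <<'E'
from workcell import r,eyes
from h import *
s=r.sense(); show(s); to(s,.465,.3742,.090,96)
E
```

```text
12.4 [0.4617 0.3729 0.1051] [-1.7995e+02 -1.0000e-02  9.5870e+01] w 0.0005 F [0.2 0.  0.4] q [ -5.8  40.1 -49.  102.6  36.6  54.6 -64.5]
shift [0.03 0.11 0.5 ] rot [-0.01 -0.   -0.02]
```

>>> drive_tool:
  deltas:
    - {"translation": [0, 0.08, 0], "dr": [0, 0, 0], "gripper": 0}
    - {"translation": [0, 0, 0.2], "dr": [0, 0, 0], "gripper": 0}
    - {"translation": [0, 0, 0.15], "dr": [0, 0, 0], "gripper": 0}
    - {"translation": [0, 0, 0.1], "dr": [0, 0, 0], "gripper": 0}
    - {"translation": [0, 0, 0.1], "dr": [0, 0, 0], "gripper": 0}
    - {"translation": [0, 0, 0], "dr": [0, 0, 0], "gripper": 0}
    - {"translation": [0, 0, 0], "dr": [0, 0, 0], "gripper": 0}
    - {"translation": [0, 0, 0], "dr": [0, 0, 0], "gripper": 0}

```text
time: 13.07
eef_pos: [0.4649, 0.374, 0.0919]
tool_rot: [179.8, 0.0, 95.9]
wrist_force: [-3.4, -6.7, 26.2]
gripper_width: 0.0005
grasp_force: 13.2
```

>>> drive_tool:
  deltas:
    - {"translation": [0, 0, -0.3], "dr": [0, 0, 0], "gripper": 0}
    - {"translation": [0, 0, -0.7], "dr": [0, 0, 0], "gripper": 0}
    - {"translation": [0, 0, -1], "dr": [0, 0, 0], "gripper": 0}
    - {"translation": [0, 0, -1], "dr": [0, 0, 0], "gripper": 0}
    - {"translation": [0, 0, -1], "dr": [0, 0, 0], "gripper": 0}
    - {"translation": [0, 0, -1], "dr": [0, 0, 0], "gripper": 0}
    - {"translation": [0, 0, 0], "dr": [0, 0, 0], "gripper": 0}
    - {"translation": [0, 0, 0], "dr": [0, 0, 0], "gripper": 0}

```text
time: 13.73
eef_pos: [0.4644, 0.374, 0.2399]
tool_rot: [179.9, -0.1, 95.9]
wrist_force: [-0.2, -0.4, -1.1]
gripper_width: 0.0008
grasp_force: 0.0
```

```bash
python3 - <<'E'
from workcell import r,eyes
from h import *
import cv2
s=r.sense(); show(s)
c=eyes.read_camera('scene'); cv2.imwrite('pics/s5.png',c['image'][:,:,::-1])
E
```

```text
13.73 [0.4644 0.374  0.2399] [ 1.7988e+02 -8.0000e-02  9.5900e+01] w 0.0008 F [-0.2 -0.4 -1.1] q [ -1.1  31.6 -55.7  96.4  28.1  67.  -58.1]
```

View pics/s5.png

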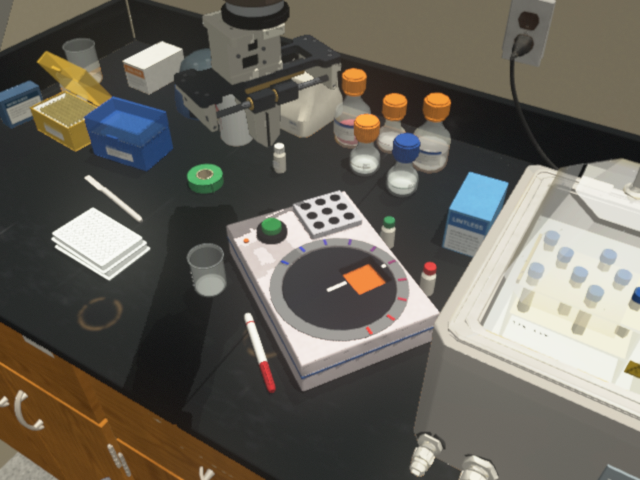

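The picture shows the dial line still pointing at the sixth mark (364,279), the button up at (272,228), and the vials, beaker and marker where they were.

```bash
python3 -c "
from workcell import workorder
print(workorder.finish_job())"
```

```text
the job is handed in; nothing more can be done
None
```

The job is handed in, result not reported back: the dial is four clicks clockwise, resting at the sixth mark. The start button was then pressed fully and is up again. The vials, beaker and marker were not disturbed.

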